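# Refit the lift-off door of a dosing module

### The job

The clear, blue-framed door of the grey dosing module has been washed and leans in the wire drying rack. Take it out and, with the door standing well open, lower it gently so that both of its hinge sockets go fully down over the module's two upright brass pintles, then let go and swing the door shut against its seal without slamming it. Leave the bottles and the flask where they stand.

Things in the scene. Friction and masses are not known exactly. Their poses are not given: they have to be found in the camera images.
- module: Grey dosing module, fixed; place and yaw vary. Casing 260 wide (its y), 200 deep, 205 high. Front (open bay, hinge brackets) faces its -x; z up. Origin on the bench, middle of the front's lower edge. Hinge axis upright, 16 mm before the front, 110 mm to +y. A black rubber seal 10 mm proud of the front rings the bay; the shut door rests on it.
- hood (a point): Middle of the outer rim of the thin steel drip hood over the door: juts 32 mm from the front, underside 187, top 192 mm over the bench, from 45 to 171 mm along the module's -y from the hinge axis. It covers the shut door's top edge with a 9 mm gap, so the door goes onto the pintles only while open by about 30 degrees or more (90: straight out from the front). Keep the gripper clear of it when shutting the door.
- pintle_lower (a point): Foot of the lower pintle, on the hinge axis, 46 mm over the bench: top face of its dark steel bracket (18 mm wide, 6 thick, reaching 9 mm past the axis), on which a socket rests. The brass pintle rises 22 mm from here: 9 mm diameter for 13 mm, then a bullet-shaped tip narrowing to 3 mm. Axes as the module's.
- pintle_upper (a point): Foot of the upper pintle, alike, 132 mm over the bench, 86 mm straight above the lower one. Axes as the module's.
- latch (a point): Point fixed to the module where the middle of the door's free edge lies when the door is shut: 162 mm along the module's -y from the hinge axis, 103 mm over the bench. Axes as the module's.
- door_center (a point): Middle of the loose door's panel: 150 wide (its y), 150 high (its z), 10 mm thick (its x); blue frame 14 mm wide, clear pane; 0.2 to 0.4 kg, weight within 6 mm of the middle. z up the door, +y to the hinge edge, -x out of the outer face (handle side). Shut, its axes match the module's; open by an angle A its yaw is the module's minus A. Its top edge can be pinched across the 10 mm.
- socket_lower (a point): Centre of the lower end of the lower hinge socket: upright tube, outer diameter 20, bore 12, length 24 mm, open at both ends, axis 87 mm to the door's +y of its middle (12 mm past the hinge edge), lower end 18 mm above the door's lower edge. Seated, it lies at pintle_lower within a play of 1.5 mm. Axes as the door's.
- socket_upper (a point): The same point of the upper socket, alike, 86 mm above the lower one (104 mm above the door's lower edge). Seated, it lies at pintle_upper. Axes as the door's.
- door_edge (a point): Middle of the door's free edge, 75 mm along the door's -y from the panel's middle. Axes as the door's.
- door_handle (a point): Middle of the steel pull handle: bar of 8 mm diameter, 50 mm long along the door's z, 28 mm out from the panel's mid-plane on the outer face, 60 mm to -y of and 38 mm above the panel's middle. Axes as the door's. The hung door swings with little friction and stays where it is left; pushing here shuts it.
- rack: Fixed wire rack, origin on the bench, place and yaw vary; wires up to 84 mm high, 82 wide (y). The door leans in the slot over its origin (within 15 mm of its middle line), 33 degrees from upright, top edge to the rack's -x, outer face under; slot 12.5 mm wide, wires 78 mm up the outer and 28 mm up the inner face: draw it out along its own slope. A slot 65 mm to +x is empty.
- reagent_mid (a point): Middle of a bystander: glass bottle with blue cap, diameter 72, height 150 mm, standing loose.
- wash_mid (a point): Middle of a bystander: white bottle with red cap, diameter 64, height 170 mm, standing loose.
- flask_mid (a point): Bystander: amber flask, body diameter 72, height 145 mm, standing loose; the point is 70 mm up.
Not all that is in view belongs to the job. There is more than one size of the part that bears door_center; the job needs the largest.

How it is judged:
On the way:
1. the door hangs fully down on both pintles while it stands open (free edge more than 60 mm from the seal) (horizontal distance between socket_lower and pintle_lower below 0.004 m and z of socket_lower in the frame of pintle_lower below 0.004 m and horizontal distance between socket_upper and pintle_upper below 0.004 m and z of socket_upper in the frame of pintle_upper below 0.004 m and distance between door_edge and latch above 0.06 m), for 0.2 s.
At the end, for the whole second after the job is handed in: Both sockets are fully down on their pintles (each within 4 mm, sideways and in height), the door is shut (the middle of its free edge within 12 mm of its shut place) and at rest (horizontal distance between socket_lower and pintle_lower below 0.004 m and z of socket_lower in the frame of pintle_lower below 0.004 m and horizontal distance between socket_upper and pintle_upper below 0.004 m and z of socket_upper in the frame of pintle_upper below 0.004 m and distance between door_edge and latch below 0.012 m and linear speed of door below 0.02 m/s); the robot touches nothing.
It fails at once if the door is let drop onto the pintles (faster than 0.25 m/s with a socket over its pintle, 3 to 30 mm above its seat) (horizontal distance between socket_lower and pintle_lower below 0.008 m and z of socket_lower in the frame of pintle_lower between 0.003 and 0.03 m and linear speed of door above 0.25 m/s).
It fails at once if the door is slammed (faster than 0.3 m/s with its free edge within 30 mm of shut) (distance between door_edge and latch below 0.03 m and linear speed of door above 0.3 m/s).
It fails at once if the door strikes or is pressed against the module with more than 50 N (contact force between door and module above 50 N).
It fails at once if a bottle or the flask is moved by more than 30 mm or knocked over (distance of any of reagent_mid, wash_mid, flask_mid from where it was at the start of the episode above 0.03 m).
It also fails if it takes over 70 s, if anything falls off the work surface, if the arm or the gripper's body presses on something with over 40 N, if the wrist force passes 120 N, or if a joint passes its speed limit or range.

### The arm

A 6-joint arm with a two-finger parallel gripper is mounted at the origin on the work surface. World frame = base frame: x ahead of the robot, y to its left, z up, the work surface at z = 0. Lengths are in m, angles in rad, forces in N, time in s.
With the tool pointing down it reaches from about 0.375 to 0.9 m from the base axis. Payload 3.1 kg.
Tool frame: the origin (TCP) lies between the finger pads; the fingertips stand 19 mm ahead of it and the grasp point (between the pads) is the TCP (manip.tcp_to_tips is the z of the fingertips in the tool frame, in m); z points along the fingers, y is the line along which they close (so a half turn about z gives the same grasp; the last joint's range is limited). The gripper opens to 85 mm and grips with 20 to 120 N. Pads are 22 mm wide; open, the fingers measure 114 mm over their backs; the gripper's body (76 mm by 85 mm) begins 54 mm behind the grasp point. The pads swing forward as they close: fully open they stand 13 mm farther back than shut.
Start: joints at [1.167, 0.527, 1.433, -0, 1.181, -0.178], TCP at [0.14, 0.609, 0.25] pointing down, gripper open.
Joint ranges: [-3.08, 3.08], [-0.75, 2.2], [0.22, 2.44], [-1.43, 4.57], [0, 2.65], [-2.85, 2.85]. Speed limits (rad/s): [2.79, 2.79, 3.14, 3.14, 3.14, 3.14].

### API

Orientations are given as a unit quaternion [w, x, y, z].
In Python, from rig import manip gives the robot as it stands.
- The arm moves only by the tool play_rows, never from a script. Its argument "moves" is a list that holds one entry, the list of rows, each a list of 7 numbers: the shift along the tool's x, y, z in cm, then the turn, a rotation vector about the tool's x, y, z in rad, then the opening, from -1 (shut) to 1 (fully open), so that 0 is half open. A call has 1 to 10 rows; each row shifts and turns the commanded pose from where the row before left it, along the tool's axes as they then stand; what a row does not reach is not made up. A row lasts 1/12 s, in which the tool goes at most 41.7 mm and 7.16 degrees, less where a joint would pass 70% of its speed; a pose out of reach is approached as far as the arm can. A call is refused whole if a number of a shift passes 4.17 or a number of a turn 0.125, either way. A call with a gripper value outside its range is refused whole. The fingers move at their own pace and stop on an object; "squeeze" is the grip in N (left out, the last holds). Time passes only in rows, so rows that do not move let the fingers close. It gives the time, the measured TCP pose, the force, the opening and the grip force at its end, in the units of the state.
- manip.get_state(): the state, without advancing time (a new reading comes with each control period).
- manip.read_camera(name): name is "scene" or "top" or "wrist"; returns the picture (420x560x3 uint8, blue, green, red); there is no depth.
- manip.calibration(name): a dict with "fx", "fy", "cx", "cy" (pixels), "cam_to_world" (4x4, takes a point from camera to world coordinates); the wrist camera has in their place "T_tool_cam" (4x4, takes a point from camera to tool coordinates, whose origin is the TCP and whose axes are the flange's). Camera axes: x right, y up, looking along -z (the intrinsics and any distortion apply to the point x, -y, -z); pixel columns grow to the right and rows downward; lengths in m; the calibration is good to about 2 mm. A picture is of the moment at which its call begins: read the wrist's pose just before it. calibration takes no time and is no camera call.
- manip.job_done(): hands the job in; it is judged then, once.
The state is a dict: "time_s": time; "joint_pos": joint angles; "joint_velocities": joint speeds; "joint_efforts": joint torques, N m; "tcp_pos": TCP position; "eef_rot": TCP orientation; "wrist_force": force on the tool from outside, world axes, zero at the start; "torque": the same for the moment, N m; "gripper_width": finger opening in m; "gripper_force": force on a finger pad.
Only numpy, scipy, OpenCV 4.12 (cv2) and the standard library are available. Lean on these libraries where they do the work, as an engineer would, in place of code of your own. Each camera call takes 0.05 s, during which the arm holds its last target. There are 200 camera calls.

## Working session

There is one attempt and no reset: what is moved stays moved. The work goes in short steps, Python scripts to look and compute and a tool call to move; the robot and the scene stay as the last step left them, time stands still between calls to the robot, and variables do not carry over. Pictures are saved under pics/ and viewed, at most 10 in all, crops included, and the job is handed in when it is done.

Besides the shell and the picture viewer there is one more tool, called after ">>>" by a JSON object that holds its "method" and its "body", one argument or row to a line. play_rows: Moves the arm, as the interface text tells. Its arguments: {"type":"object","properties":{"moves":{"type":"array"},"squeeze":{"type":"number"}},"required":["moves"]}

```bash
mkdir -p pics; python3 - <<'E'
from rig import manip
import cv2,numpy as np
np.set_printoptions(precision=4,suppress=True)
for n in ["scene","top","wrist"]:
    im=manip.read_camera(n); cv2.imwrite(f"pics/{n}0.png",im)
    c=manip.calibration(n); print(n,c)
print(manip.get_state(), manip.tcp_to_tips)
E
```

```text
scene {'fx': 513.1495110017149, 'fy': 513.1495110017149, 'cx': 281.9378450314733, 'cy': 204.48474031295888, 'cam_to_world': array([[-0.2015, -0.6271,  0.7524,  1.6252],
       [ 0.9793, -0.1425,  0.1435,  0.1169],
       [ 0.0172,  0.7658,  0.6429,  1.0628],
       [ 0.    ,  0.    ,  0.    ,  1.    ]])}
top {'fx': 384.4920114717034, 'fy': 384.4920114717034, 'cx': 277.5592798845621, 'cy': 208.71431647152792, 'cam_to_world': array([[ 0.0007,  0.9944, -0.1058,  0.4731],
       [-0.9999,  0.0019,  0.0118, -0.1134],
       [ 0.012 ,  0.1058,  0.9943,  1.0405],
       [ 0.    ,  0.    ,  0.    ,  1.    ]])}
wrist {'fx': 358.46788745306264, 'fy': 358.46788745306264, 'cx': 276.9181787473479, 'cy': 208.9882978139455, 'T_tool_cam': array([[ 0.0007,  0.9546,  0.2978,  0.0764],
       [ 1.    , -0.0007, -0.0003,  0.0009],
       [-0.0001,  0.2978, -0.9546, -0.1227],
       [ 0.    ,  0.    ,  0.    ,  1.    ]])}
{'time_s': 0.15, 'joint_pos': array([ 1.1665,  0.5283,  1.4336, -0.    ,  1.1814, -0.1785]), 'joint_velocities': array([-0.0013, -0.0013, -0.0024, -0.0006, -0.0019, -0.0004]), 'joint_efforts': array([  0.0004, -44.2745, -17.8277,  -0.0003,   0.0057,   0.    ]), 'tcp_pos': array([0.1397, 0.6087, 0.2495]), 'eef_rot': array([-0.0002,  0.1126,  0.9936, -0.0008]), 'wrist_force': array([ 0.2587, -0.0195,  0.1409]), 'torque': array([ 0.013 , -0.0068, -0.0115]), 'gripper_force': 0.0, 'gripper_width': 0.08529191146038921} 0.019
```

View pics/scene0.png

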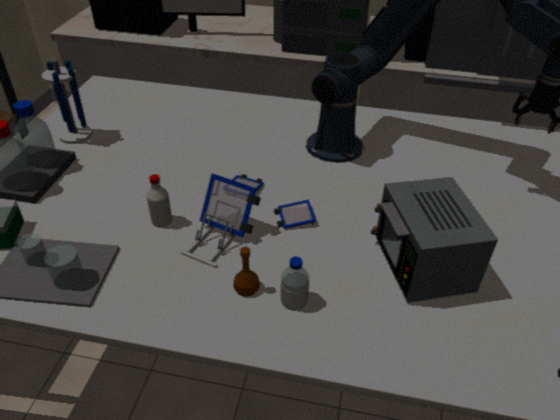

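View pics/top0.png

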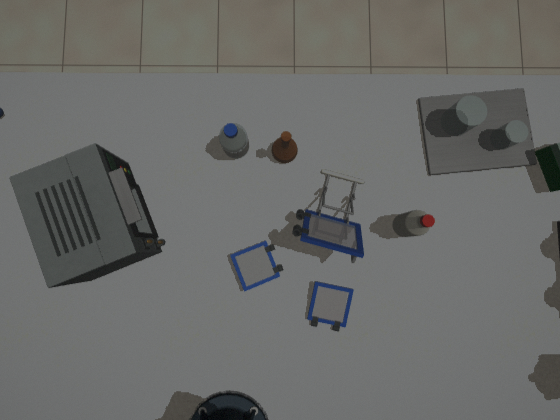

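The scene view shows the module at about (435,235), with the door leaning in the rack at (228,205). Two small decoy doors lie at (297,214) and (245,185). In the top view the module front runs from (110,148) to (160,245), with the hinge at (160,242), and the rack door is at (330,235) with its sockets at (298,215) and (298,230). I'll enlarge both.

```bash
python3 - <<'E'
import cv2,numpy as np
t=cv2.imread("pics/top0.png"); s=cv2.imread("pics/scene0.png")
f=lambda im,x,y,w,h:cv2.resize(cv2.convertScaleAbs(im[y:y+h,x:x+w],alpha=1.5,beta=15),(400,300),interpolation=cv2.INTER_CUBIC)
m=np.vstack([np.hstack([f(t,0,135,180,135+20),f(t,280,160,120,120*3//4+20)]),np.hstack([f(s,360,165,140,135),f(s,170,160,120,110)])])
cv2.imwrite("pics/mont.png",m)
E
```

```text
(no output)
```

View pics/mont.png

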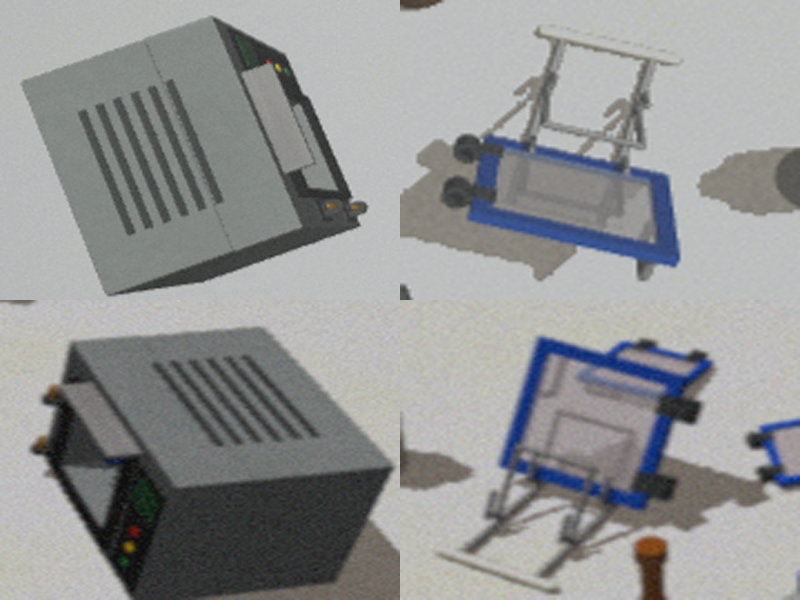

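```bash
cat > h.py <<'E'
from rig import manip
import numpy as np, cv2
from scipy.spatial.transform import Rotation as R
np.set_printoptions(precision=4,suppress=True)
def q(st): w,x,y,z=st["eef_rot"]; return R.from_quat([x,y,z,w])
def T(st):
    M=np.eye(4); M[:3,:3]=q(st).as_matrix(); M[:3,3]=st["tcp_pos"]; return M
def ray(n,p,st=None):
    c=manip.calibration(n); M=c["cam_to_world"] if n!="wrist" else T(st)@c["T_tool_cam"]
    d=M[:3,:3]@np.array([(p[0]-c["cx"])/c["fx"],-(p[1]-c["cy"])/c["fy"],-1.])
    return M[:3,3],d/np.linalg.norm(d)
def onz(n,p,z,st=None):
    o,d=ray(n,p,st); return o+d*(z-o[2])/d[2]
def tri(*rays):
    A=sum(np.eye(3)-np.outer(d,d) for o,d in rays); b=sum((np.eye(3)-np.outer(d,d))@o for o,d in rays)
    X=np.linalg.solve(A,b); return X,[np.linalg.norm(np.cross(X-o,d)) for o,d in rays]
def proj(n,X,st=None):
    c=manip.calibration(n); M=c["cam_to_world"] if n!="wrist" else T(st)@c["T_tool_cam"]
    x=np.linalg.inv(M)@np.append(X,1); return np.array([c["cx"]-c["fx"]*x[0]/x[2],c["cy"]+c["fy"]*x[1]/x[2]])
def goal(P,Rm,st=None):
    "print remaining shift (cm, tool axes) and turn (rad, tool axes)"
    st=st or manip.get_state(); M=T(st)
    print("shift cm",M[:3,:3].T@(np.array(P)-M[:3,3])*100,"turn",R.from_matrix(M[:3,:3].T@Rm).as_rotvec())
E
python3 - <<'E'
from h import *
c=[onz("top",p,.205) for p in [(95.9,143.8),(135.9,252.8),(48.2,287.4),(9.9,177.4)]]
print(np.array(c)); e=c[0]-c[1]; print("front",np.linalg.norm(e),np.degrees(np.arctan2(-e[1],-e[0])),"mod y yaw; depth",np.linalg.norm(c[2]-c[1]))
print("pintles",onz("top",(149.4,240.9),.154),onz("top",(161.1,242),.068))
for n,a,b in [("free top",(363.4,256.4),(212,173.9)),("low hinge",(306.1,210.6),(243.5,236.3)),("low free",(360.4,224.2),(201.5,219.4))]:
    print(n,tri(ray("top",a),ray("scene",b)))
for p in [(301,239.9),(363.4,256.4)]: print(onz("top",p,.15))
for n,p in [("reagent",(231,130)),("flask",(286,137))]: print(n,onz("top",p,.145))
E
```

```text
[[0.7057 0.2788 0.205 ]
 [0.4661 0.1812 0.205 ]
 [0.393  0.3638 0.205 ]
 [0.6297 0.4619 0.205 ]]
front 0.25867359642129983 -157.83614228925103 mod y yaw; depth 0.19668529900068513
pintles [0.4928 0.1695 0.154 ] [0.492  0.1675 0.068 ]
free top (array([ 0.4574, -0.3218,  0.1444]), [np.float64(0.0014009177947095638), np.float64(0.001400917794709681)])
low hinge (array([ 0.5759, -0.1986,  0.0234]), [np.float64(0.0028906274785505783), np.float64(0.002890627478550591)])
low free (array([ 0.5392, -0.3399,  0.0307]), [np.float64(0.0039640515385016535), np.float64(0.003964051538501627)])
[ 0.4955 -0.1782  0.15  ]
[ 0.4577 -0.3219  0.15  ]
reagent [ 0.7575 -0.0126  0.145 ]
flask [ 0.7409 -0.1441  0.145 ]
```

>>> {"method": "play_rows", "body": {
  "moves": [
    [[0,0,-0.75,0,0,0.12,1],[0,0,-0.75,0,0,0.12,1],[0,0,-0.75,0,0,0.12,1],[0,0,-0.75,0,0,0.12,1],[0,0,-0.75,0,0,0.12,1],[0,0,-0.75,0,0,0.12,1],[0,0,-0.75,0,0,0.12,1],[0,0,-0.75,0,0,0.12,1],[0,0,0,0,0,0,1]]
  ]
}}

```text
time_s: 0.9
tcp_pos: [0.1401, 0.6097, 0.3116]
eef_rot: [-0.0, 0.56, 0.829, 0.001]
wrist_force: [0.9, 0.2, -0.1]
gripper_width: 0.085
gripper_force: 0.0
```

```bash
cat >> h.py <<'E'
def down(yaw): # tool pointing down with tool x at yaw deg
    a=np.radians(yaw); x=np.array([np.cos(a),np.sin(a),0]); z=np.array([0,0,-1.]); return np.c_[x,np.cross(z,x),z]
E
python3 -c "
from h import *
goal([.49,.165,.31],down(112))"
```

```text
shift cm [-54.3265  15.8315   0.0908] turn [ 0.0018 -0.0018 -0.0009]
```

>>> {"method": "play_rows", "body": {
  "moves": [
    [[-2,0.6,0,0,0,0,1],[-3.4,1,0,0,0,0,1],[-3.4,1,0,0,0,0,1],[-3.4,1,0,0,0,0,1],[-3.4,1,0,0,0,0,1],[-3.4,1,0,0,0,0,1],[-3.4,1,0,0,0,0,1],[-3.4,1,0,0,0,0,1],[-3.4,1,0,0,0,0,1],[-3.4,1,0,0,0,0,1]]
  ]
}}

```text
time_s: 1.73
tcp_pos: [0.3517, 0.3414, 0.3099]
eef_rot: [-0.0, 0.557, 0.83, -0.0]
wrist_force: [0.8, 0.2, -0.3]
gripper_width: 0.0854
gripper_force: 0.0
```

>>> {"method": "play_rows", "body": {
  "moves": [
    [[-3.4,1,0,0,0,0,1],[-3.4,1,0,0,0,0,1],[-3.4,1,0,0,0,0,1],[-3.4,1,0,0,0,0,1],[-3.4,1,0,0,0,0,1],[-3,0.8,0,0,0,0,1],[-1.7,0.4,0,0,0,0,1],[0,0,0,0,0,0,1],[0,0,0,0,0,0,1]]
  ]
}}

```text
time_s: 2.48
tcp_pos: [0.4902, 0.1645, 0.3096]
eef_rot: [-0.001, 0.559, 0.829, -0.0]
wrist_force: [-0.8, 0.2, 0.0]
gripper_width: 0.0855
gripper_force: 0.0
```

```bash
python3 - <<'E'
from h import *
import pickle
st=manip.get_state(); im=manip.read_camera("wrist"); print(st["tcp_pos"],st["joint_velocities"])
s=manip.read_camera("scene"); t=manip.read_camera("top")
pickle.dump((st,im,s,t),open("v1.pkl","wb"))
cv2.imwrite("pics/w1.png",cv2.convertScaleAbs(cv2.resize(im,(784,588),interpolation=cv2.INTER_CUBIC),alpha=1.5,beta=10))
E
```

```text
[0.4902 0.1645 0.3096] [ 0.0351 -0.0152  0.0185  0.0069  0.0073  0.0124]
```

View pics/w1.png

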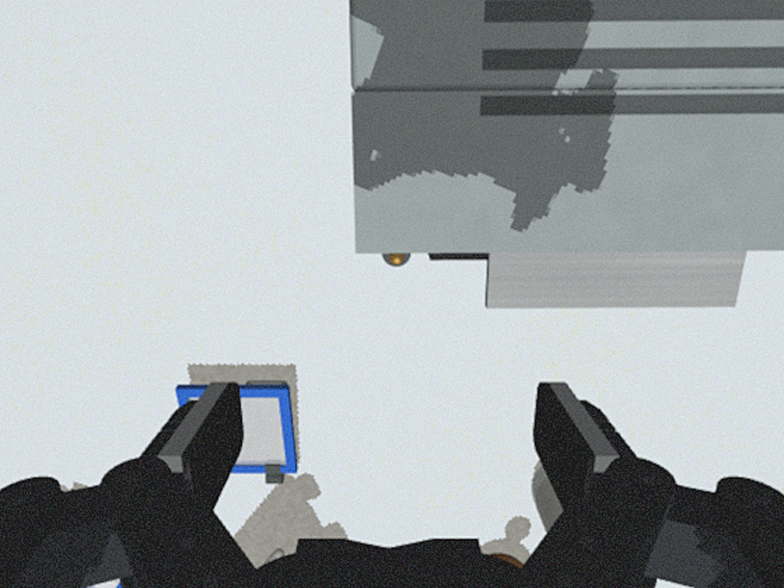

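The wrist view shows the casing's front edge at row ~252 of the enlarged picture, nearly level, so the yaw is about 112°. The upper pintle tip is at (397,259) and the hood runs from (487,306) to (735,307). I'll step outward for a clear view down the hinge axis.

>>> {"method": "play_rows", "body": {
  "moves": [
    [[-2,0,0,0,0,0,1],[-3,0,0,0,0,0,1],[-2,0,0,0,0,0,1],[0,0,0,0,0,0,1],[0,0,0,0,0,0,1],[0,0,0,0,0,0,1]]
  ]
}}

```text
time_s: 3.13
tcp_pos: [0.5156, 0.1016, 0.3102]
eef_rot: [-0.001, 0.558, 0.83, 0.0]
wrist_force: [-0.2, 0.2, -0.1]
gripper_width: 0.0855
gripper_force: 0.0
```

```bash
python3 - <<'E'
from h import *
import pickle
st0,im0,s,t=pickle.load(open("v1.pkl","rb"))
a,b=[onz("wrist",(p[0]/1.4,p[1]/1.4),.205,st0) for p in [(357,253),(745,250)]]
print("front edge",a,b,np.degrees(np.arctan2(*(a-b)[1::-1]))+90)
st=manip.get_state(); im=manip.read_camera("wrist"); pickle.dump((st,im),open("v2.pkl","wb"))
def brass(im):
    h=cv2.cvtColor(im,cv2.COLOR_BGR2HSV); m=((h[...,0]>8)&(h[...,0]<30)&(h[...,1]>110)&(h[...,2]>40)).astype(np.uint8)
    n,l,s,c=cv2.connectedComponentsWithStats(m); return [(s[i],c[i]) for i in range(1,n) if s[i][4]>8]
for n,i in [("w0",im0),("w",im),("s",s),("t",t)]: print(n,brass(i))
x,y=proj("wrist",[.4925,.1685,.15],st).astype(int); print(x,y)
y0=max(y-40,0);x0=max(x-70,0);print(x0,y0)
cv2.imwrite("pics/w2.png",cv2.resize(im[y0:y0+105,x0:x0+140],(784,588),interpolation=cv2.INTER_CUBIC))
E
```

```text
front edge [0.4676 0.1828 0.205 ] [0.6332 0.2516 0.205 ] -67.4404069604787
w0 [(array([279, 182,   9,   7,  56], dtype=int32), array([282.9643, 184.6607])), (array([359, 397,  14,   9,  42], dtype=int32), array([365.7143, 400.7143]))]
w [(array([279,  92,  11,  12,  97], dtype=int32), array([283.6392,  97.299 ])), (array([ 335,  359,   51,   47, 1411], dtype=int32), array([361.6272, 381.6577]))]
s [(array([  0, 111,  14,  10, 105], dtype=int32), array([  5.7143, 115.5429])), (array([377, 204,   3,   6,  12], dtype=int32), array([377.9167, 206.25  ])), (array([373, 227,   3,   5,  10], dtype=int32), array([374. , 228.8])), (array([241, 247,   9,   8,  57], dtype=int32), array([244.7193, 250.2456])), (array([234, 269,  24,  22, 348], dtype=int32), array([244.9914, 279.8592])), (array([403, 274,   4,   4,  12], dtype=int32), array([404.75  , 275.5833]))]
t [(array([273, 132,  24,  28, 311], dtype=int32), array([286.7267, 147.3408])), (array([273, 142,   4,   6,  11], dtype=int32), array([274.6364, 144.1818])), (array([147, 240,   5,   3,  14], dtype=int32), array([148.8571, 241.0714])), (array([158, 241,   5,   2,   9], dtype=int32), array([159.7778, 241.5556]))]
281 106
211 66
```

View pics/w2.png

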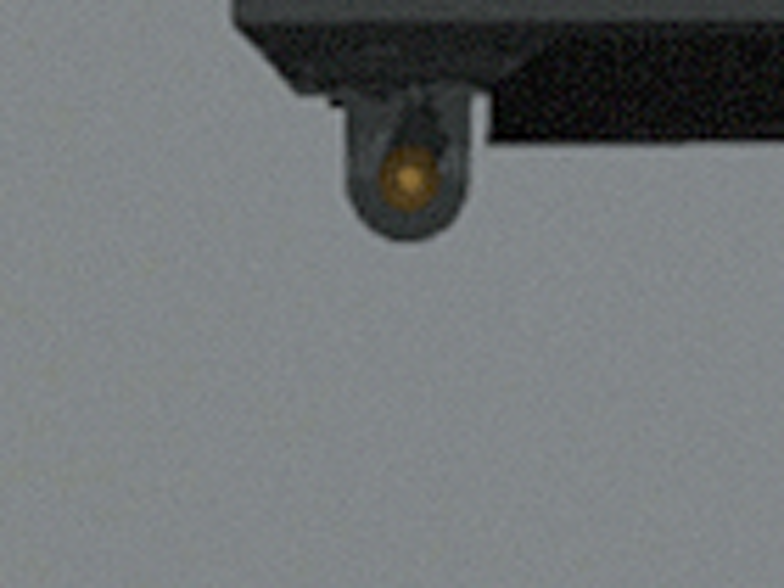

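The crop looks straight down the hinge axis. The upper pintle tip is at full-image pixel (284,98), centred in its rounded bracket.

```bash
cat >> h.py <<'E'
def leanR(yaw,tilt=33.): # door axes, leaning to its -x
    return R.from_euler("ZY",[yaw,-tilt],degrees=True).as_matrix()
def toolR(D): return np.c_[D[:,1],D[:,0],-D[:,2]]
E
python3 - <<'E'
from h import *
import pickle
st,im=pickle.load(open("v2.pkl","rb")); st0=pickle.load(open("v1.pkl","rb"))[0]
print("hinge v2",onz("wrist",(283.9,98.1),.154,st),"v1",onz("wrist",(283,184.8),.153,st0))
print("tri",tri(ray("wrist",(283.9,98.1),st),ray("scene",(378,204.5)),ray("top",(148.9,241))))
D=leanR(-14.7); e=np.array([.4766,-.25,.15])
print(D, toolR(D))
goal(e+.10*D[:,2],toolR(D))
S=np.array(manip.get_state()["tcp_pos"]); print(R.from_matrix(T(manip.get_state())[:3,:3].T@toolR(D)).as_rotvec())
print(e+.1*D[:,2])
E
```

```text
hinge v2 [0.4917 0.1745 0.154 ] v1 [0.4909 0.1759 0.153 ]
tri (array([0.4923, 0.174 , 0.1452]), [np.float64(0.0006462493387734662), np.float64(0.0002329012136637574), np.float64(0.0007899580301447843)])
[[ 0.8112  0.2538 -0.5268]
 [-0.2128  0.9673  0.1382]
 [ 0.5446  0.      0.8387]] [[ 0.2538  0.8112  0.5268]
 [ 0.9673 -0.2128 -0.1382]
 [ 0.      0.5446 -0.8387]]
shift cm [-27.8306 -21.2371   7.6284] turn [-0.5565 -0.1858  0.6252]
[-0.5565 -0.1858  0.6252]
[ 0.4239 -0.2362  0.2339]
```

>>> {"method": "play_rows", "body": {
  "moves": [
    [[-2,-1.5,0,0,0,0,1],[-2.9,-2.2,0,0,0,0,1],[-2.9,-2.2,0,0,0,0,1],[-2.9,-2.2,0,0,0,0,1],[-2.9,-2.2,0,0,0,0,1],[-2.9,-2.2,0,0,0,0,1],[-2.9,-2.2,0,0,0,0,1],[-2.9,-2.2,0,0,0,0,1],[-2.9,-2.2,0,0,0,0,1],[-2.6,-2.1,0,0,0,0,1]]
  ]
}}

```text
time_s: 4.02
tcp_pos: [0.4241, -0.2375, 0.3105]
eef_rot: [0.0, 0.558, 0.83, 0.0]
wrist_force: [1.4, -0.3, 0.6]
gripper_width: 0.0853
gripper_force: 0.0
```

>>> {"method": "play_rows", "body": {
  "moves": [
    [[0,0,0,-0.07,-0.023,0.078,1],[0,0,0,-0.07,-0.023,0.078,1],[0,0,0,-0.07,-0.023,0.078,1],[0,0,0,-0.07,-0.023,0.078,1],[0,0,0,-0.07,-0.023,0.078,1],[0,0,0,-0.07,-0.023,0.078,1],[0,0,0,-0.07,-0.023,0.078,1],[0,0,0,-0.07,-0.023,0.078,1],[0,0,0,0,0,0,1],[0,0,0,0,0,0,1]]
  ]
}}

```text
time_s: 4.85
tcp_pos: [0.4241, -0.2355, 0.3101]
eef_rot: [0.225, 0.758, 0.586, 0.175]
wrist_force: [0.0, -0.0, 0.3]
gripper_width: 0.0855
gripper_force: 0.0
```

```bash
python3 - <<'E'
from h import *
import pickle
D=leanR(-14.7); e=np.array([.4766,-.25,.15])
goal(e+.10*D[:,2],toolR(D))
st=manip.get_state(); im=manip.read_camera("wrist"); pickle.dump((st,im),open("v3.pkl","wb")); print(st["tcp_pos"],st["joint_pos"])
cv2.imwrite("pics/w3.png",cv2.convertScaleAbs(cv2.resize(im,(784,588),interpolation=cv2.INTER_CUBIC),alpha=1.3,beta=10))
E
```

```text
shift cm [-0.0944 -4.163   6.3823] turn [ 0.0016 -0.0034  0.0008]
[ 0.4241 -0.2355  0.3101] [-0.9519  0.109   2.0643  0.6602  0.6122 -1.1776]
```

View pics/w3.png

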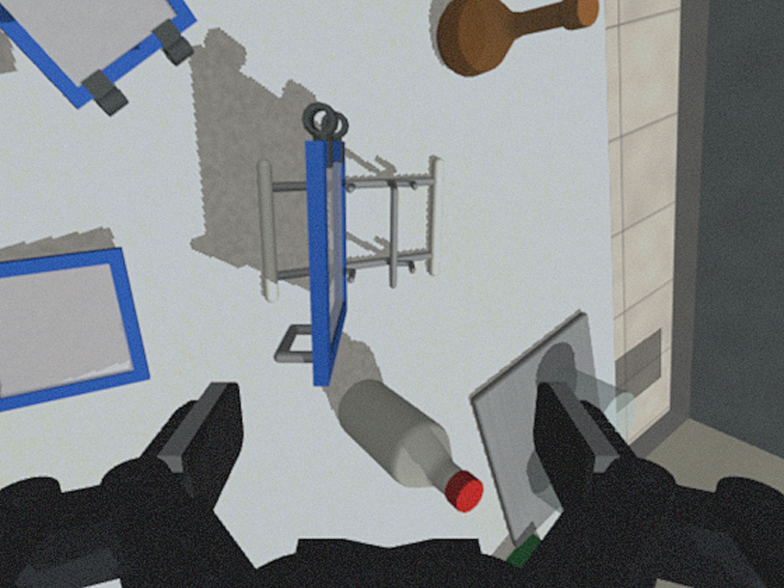

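The wrist view shows the door's top edge as a blue strip, from (318,142) at the hinge end to (321,385) at the free end. The sockets are at (320,120) and the handle is at (293,343).

```bash
python3 - <<'E'
from h import *
import pickle
st,im=pickle.load(open("v3.pkl","rb"))
W=lambda x,y:ray("wrist",(x/1.4,y/1.4),st)
print(tri(W(315,385),ray("top",(363.4,256.4)),ray("scene",(212,173.9))))
for z in (.14,.145,.15):
    a=onz("wrist",(318/1.4,142/1.4),z,st);b=onz("wrist",(321/1.4,385/1.4),z,st)
    print(z,a,b,np.linalg.norm(a-b),np.degrees(np.arctan2(*(a-b)[1::-1]))-90,(a+b)/2)
E
```

```text
(array([ 0.4563, -0.3221,  0.143 ]), [np.float64(0.0008926002078112116), np.float64(0.0018803672710092478), np.float64(0.0012860759346597856)])
0.14 [ 0.5032 -0.1792  0.14  ] [ 0.4601 -0.326   0.14  ] 0.1529974895322783 -16.372420394052668 [ 0.4816 -0.2526  0.14  ]
0.145 [ 0.5009 -0.1786  0.145 ] [ 0.4586 -0.3227  0.145 ] 0.15019442533134458 -16.372420394052625 [ 0.4797 -0.2506  0.145 ]
0.15 [ 0.4986 -0.1779  0.15  ] [ 0.4571 -0.3194  0.15  ] 0.14739136113041088 -16.372420394052625 [ 0.4778 -0.2486  0.15  ]
```

```bash
python3 - <<'E'
from h import *
D=leanR(-15.8); e=np.array([.4797,-.2506,.145])
goal(e+.05*D[:,2],toolR(D)); goal(e-.008*D[:,2],toolR(D))
E
```

```text
shift cm [ 0.0608 -4.3153 11.9679] turn [ 0.003  -0.0128  0.0178]
shift cm [-0.0131 -4.3335 17.7674] turn [ 0.003  -0.0128  0.0178]
```

>>> {"method": "play_rows", "body": {
  "moves": [
    [[0,-1,1,0,-0.006,0.018,0],[0,-1.2,2,0.003,-0.006,0,0],[0,-1.2,2,0,0,0,0],[0,-0.9,2,0,0,0,0],[0,0,2,0,0,0,0],[0,0,1.8,0,0,0,0],[0,0,1.2,0,0,0,0],[0,0,0,0,0,0,0],[0,0,0,0,0,0,0],[0,0,0,0,0,0,0]]
  ]
}}

```text
time_s: 5.73
tcp_pos: [0.4536, -0.2449, 0.1868]
eef_rot: [0.227, 0.765, 0.578, 0.172]
wrist_force: [-0.1, -0.5, -0.1]
gripper_width: 0.0425
gripper_force: 0.0
```

```bash
python3 - <<'E'
from h import *
import pickle
D=leanR(-15.8); e=np.array([.4797,-.2506,.145])
goal(e-.008*D[:,2],toolR(D))
st=manip.get_state(); im=manip.read_camera("wrist"); pickle.dump((st,im),open("v4.pkl","wb")); print(st["gripper_width"])
cv2.imwrite("pics/w4.png",cv2.convertScaleAbs(im,alpha=1.3,beta=10))
E
```

```text
shift cm [ 0.1587 -0.0546  5.7606] turn [ 0.0017 -0.0005 -0.0012]
0.0425208513546808
```

View pics/w4.png

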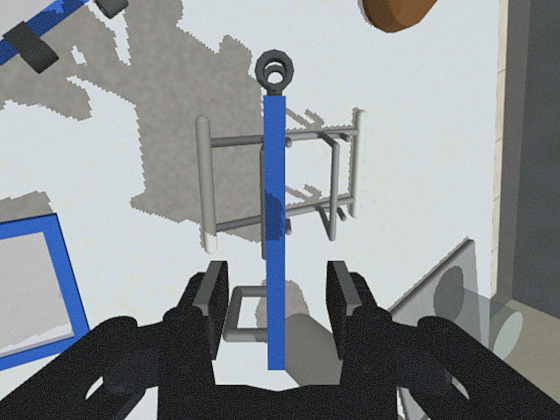

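The top edge is now a straight vertical strip at column 276, from row 97 at the hinge end to row 370 at the free end. It sits centred between the pads.

```bash
python3 - <<'E'
from h import *
c=manip.calibration("wrist");M=c["T_tool_cam"]
for z in (.04,.045,.05,.055):
    P=[]
    for p in [(275,97),(276.5,370)]:
        d=M[:3,:3]@np.array([(p[0]-c["cx"])/c["fx"],-(p[1]-c["cy"])/c["fy"],-1]); P.append(M[:3,3]+d*(z-M[2,3])/d[2])
    print(z,P,np.linalg.norm(P[0]-P[1]))
E
```

```text
0.04 [array([ 0.0771, -0.0017,  0.04  ]), array([-0.0672, -0.001 ,  0.04  ])] 0.14435241143979502
0.045 [array([ 0.0771, -0.0017,  0.045 ]), array([-0.0716, -0.001 ,  0.045 ])] 0.14877779775513325
0.05 [array([ 0.0771, -0.0017,  0.05  ]), array([-0.0761, -0.001 ,  0.05  ])] 0.15320318407047148
0.055 [array([ 0.0771, -0.0018,  0.055 ]), array([-0.0805, -0.001 ,  0.055 ])] 0.1576285703858097
```

>>> {"method": "play_rows", "body": {
  "moves": [
    [[0.1,-0.1,1,0,0,0,0],[0.1,0,1.5,0,0,0,0],[0,0,1.5,0,0,0,0],[0,0,1,0,0,0,0],[0,0,0.5,0,0,0,0],[0,0,0,0,0,0,-1],[0,0,0,0,0,0,-1],[0,0,0,0,0,0,-1],[0,0,0,0,0,0,-1],[0,0,0,0,0,0,-1]]
  ],
  "squeeze": 70
}}

```text
time_s: 6.62
tcp_pos: [0.4817, -0.2509, 0.1407]
eef_rot: [0.227, 0.765, 0.577, 0.172]
wrist_force: [-1.3, 1.1, 4.8]
gripper_width: 0.009
gripper_force: 69.0
```

>>> {"method": "play_rows", "body": {
  "moves": [
    [[0,0,0,0,0,0,-1],[0,0,0,0,0,0,-1],[0,0,0,0,0,0,-1]]
  ]
}}

```text
time_s: 6.87
tcp_pos: [0.4817, -0.2509, 0.1407]
eef_rot: [0.227, 0.765, 0.577, 0.172]
wrist_force: [-2.3, 0.6, 6.7]
gripper_width: 0.0092
gripper_force: 69.3
```

>>> {"method": "play_rows", "body": {
  "moves": [
    [[0,0,-0.5,0,0,0,-1],[0,0,-1,0,0,0,-1],[0,0,-1.2,0,0,0,-1],[0,0,-1.5,0,0,0,-1],[0,0,-1.5,0,0,0,-1],[0,0,-1.5,0,0,0,-1],[0,0,-1.5,0,0,0,-1],[0,0,-1.5,0,0,0,-1],[0,0,-1.5,0,0,0,-1],[0,0,-1,0,0,0,-1]]
  ]
}}

```text
time_s: 7.7
tcp_pos: [0.4135, -0.2309, 0.2464]
eef_rot: [0.226, 0.766, 0.577, 0.171]
wrist_force: [0.3, 0.1, -2.5]
gripper_width: 0.009
gripper_force: 68.8
```

```bash
python3 - <<'E'
from h import *
import pickle
st=manip.get_state(); im=manip.read_camera("wrist"); pickle.dump((st,im),open("v5.pkl","wb")); print(st["tcp_pos"],st["wrist_force"],st["gripper_width"],st["joint_pos"])
s=manip.read_camera("scene")
cv2.imwrite("pics/w5.png",cv2.convertScaleAbs(np.vstack([im[:300],cv2.resize(s[100:300,140:420],(560,400))[:300]]),alpha=1.3,beta=10))
E
```

```text
[ 0.4135 -0.2309  0.2464] [ 0.318   0.0872 -2.5484] 0.00898028284131155 [-0.9606  0.2273  2.1826  0.9473  0.4377 -1.4976]
```

View pics/w5.png

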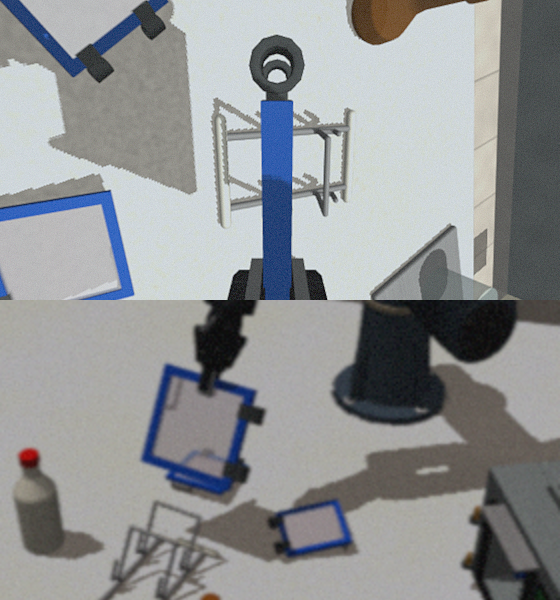

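The door is out and held firmly, with the socket ring at about (276,62) and the top edge's hinge end at (276,100). Next I'll make it upright and carry it toward the hinge.

```bash
cat >> h.py <<'E'
def wt(p,z): # wrist pixel -> tool frame point at tool depth z
    c=manip.calibration("wrist");M=c["T_tool_cam"]
    d=M[:3,:3]@np.array([(p[0]-c["cx"])/c["fx"],-(p[1]-c["cy"])/c["fy"],-1]); return M[:3,3]+d*(z-M[2,3])/d[2]
H=np.array([.4917,.1745]); MY=112.4
def hang(A): a=np.radians(MY-A+90); return np.array([np.cos(a),np.sin(a)]),toolR(leanR(MY-A,0))
E
python3 - <<'E'
from h import *
for z in (.012,.016): print(wt((276,62),z),wt((276.5,100),z-.022))
x,Rm=hang(90); 
goal([*(H-.0875*x),.28],Rm)
E
```

```text
[ 0.0888 -0.0012  0.012 ] [ 0.0762 -0.001  -0.01  ]
[ 0.0891 -0.0012  0.016 ] [ 0.0762 -0.001  -0.006 ]
shift cm [34.2977  3.2709 -1.8135] turn [ 0.5551  0.1924 -0.6505]
```

>>> {"method": "play_rows", "body": {
  "moves": [
    [[0,0,-0.6,0.0555,0.0192,-0.065,-1],[0,0,-0.6,0.0555,0.0192,-0.065,-1],[0,0,-0.6,0.0555,0.0192,-0.065,-1],[0,0,-0.6,0.0555,0.0192,-0.065,-1],[0,0,-0.6,0.0555,0.0192,-0.065,-1],[0,0,-0.6,0.0555,0.0192,-0.065,-1],[0,0,-0.6,0.0555,0.0192,-0.065,-1],[0,0,-0.6,0.0555,0.0192,-0.065,-1],[0,0,-0.6,0.0555,0.0192,-0.065,-1],[0,0,-0.6,0.0555,0.0192,-0.065,-1]]
  ]
}}

```text
time_s: 8.63
tcp_pos: [0.3969, -0.2281, 0.3009]
eef_rot: [0.001, 0.558, 0.83, 0.003]
wrist_force: [0.4, -0.1, -3.6]
gripper_width: 0.0089
gripper_force: 68.6
```

```bash
python3 - <<'E'
from h import *
x,Rm=hang(90); print(manip.get_state()["tcp_pos"],manip.get_state()["joint_pos"])
goal([*(H-.088*x),.28],Rm); 
E
```

```text
[ 0.3969 -0.2281  0.3009] [-0.7701  0.2332  1.7699  0.0062  1.1385 -1.1604]
shift cm [24.8858 24.0176  2.2671] turn [ 0.0052 -0.0022 -0.0032]
```

>>> {"method": "play_rows", "body": {
  "moves": [
    [[1,1.3,0,0,0,0,-1],[2,2.6,0,0,0,0,-1],[2,2.6,0,0,0,0,-1],[2,2.6,0,0,0,0,-1],[2.1,2.6,0,0,0,0,-1],[2.1,2.6,0.5,0,0,0,-1],[2.1,2.6,1,0,0,0,-1],[2.1,2.6,1,0,0,0,-1],[2,2.6,1,0,0,0,-1],[1.3,1.7,1,0.005,-0.002,-0.003,-1]]
  ]
}}

```text
time_s: 9.47
tcp_pos: [0.5485, 0.0374, 0.2563]
eef_rot: [0.001, 0.557, 0.831, 0.001]
wrist_force: [0.5, -0.3, -2.8]
gripper_width: 0.0089
gripper_force: 68.8
```

>>> {"method": "play_rows", "body": {
  "moves": [
    [[0.2,0.2,1,0,0,0,-1],[0,0,1.2,0,0,0,-1],[0,0,1.2,0,0,0,-1],[0,0,1.1,0,0,0,-1],[0,0,0.8,0,0,0,-1],[0,0,0,0,0,0,-1],[0,0,0,0,0,0,-1],[0,0,0,0,0,0,-1]]
  ]
}}

```text
time_s: 10.13
tcp_pos: [0.5494, 0.0364, 0.2054]
eef_rot: [0.002, 0.558, 0.83, 0.0]
wrist_force: [-0.3, 0.5, -2.2]
gripper_width: 0.0089
gripper_force: 68.8
```

```bash
python3 - <<'E'
from h import *
import pickle
x,Rm=hang(90)
goal([*(H-.088*x),.201],Rm)
st=manip.get_state(); im=manip.read_camera("wrist"); s=manip.read_camera("scene"); t=manip.read_camera("top"); pickle.dump((st,im,s,t),open("v6.pkl","wb"))
f=lambda im,x,y,w,h:cv2.resize(cv2.convertScaleAbs(im[y:y+h,x:x+w],alpha=1.5,beta=10),(400,300),interpolation=cv2.INTER_CUBIC)
cv2.imwrite("pics/w6.png",np.vstack([np.hstack([f(im,0,0,560,420),f(im,208,20,140,105)]),np.hstack([f(s,320,150,120,90),f(t,120,200,120,90)])]))
E
```

```text
shift cm [ 6.1712 -0.0939  0.4248] turn [ 0.0031  0.0031 -0.004 ]
```

View pics/w6.png

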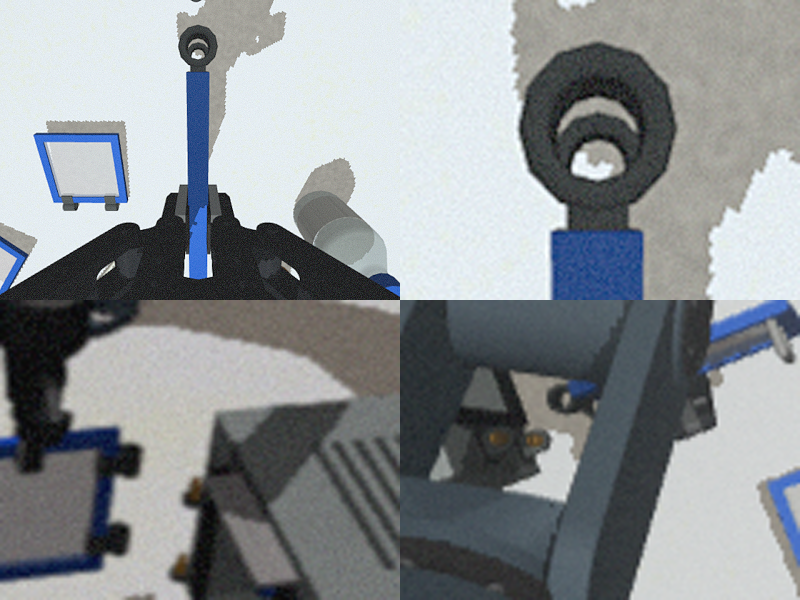

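>>> {"method": "play_rows", "body": {
  "moves": [
    [[1,-0.1,0.2,0.003,0.003,-0.004,-1],[1.4,0,0.2,0,0,0,-1],[0.8,0,0,0,0,0,-1],[0,0,0,0,0,0,-1],[0,0,0,0,0,0,-1],[0,0,0,0,0,0,-1],[0,0,0,0,0,0,-1]]
  ]
}}

```text
time_s: 10.87
tcp_pos: [0.5363, 0.0657, 0.2014]
eef_rot: [0.0, 0.556, 0.831, -0.0]
wrist_force: [0.3, 0.4, -3.1]
gripper_width: 0.009
gripper_force: 68.8
```

```bash
python3 - <<'E'
from h import *
import pickle
x,Rm=hang(90)
goal([*(H-.088*x),.201],Rm)
st=manip.get_state(); im=manip.read_camera("wrist"); pickle.dump((st,im),open("v7.pkl","wb")); print(st["tcp_pos"])
print(proj("wrist",[*H,.154],st))
h=cv2.cvtColor(im,cv2.COLOR_BGR2HSV); m=((h[...,0]>8)&(h[...,0]<30)&(h[...,1]>110)&(h[...,2]>40)).astype(np.uint8); m[120:]=0
n,l,s,c=cv2.connectedComponentsWithStats(m); print([(s[i],c[i]) for i in range(1,n) if s[i][4]>8])
cv2.imwrite("pics/w7.png",cv2.resize(cv2.convertScaleAbs(im[0:105,208:348],alpha=1.5,beta=10),(784,588),interpolation=cv2.INTER_CUBIC))
E
```

```text
shift cm [2.9612 0.0214 0.0365] turn [0.0001 0.0006 0.0005]
[0.5363 0.0657 0.2014]
[277.001   -4.2534]
[(array([267,   0,  20,  18, 201], dtype=int32), array([277.801 ,   6.1294])), (array([271,  30,  13,   6,  62], dtype=int32), array([276.629 ,  32.3871]))]
```

View pics/w7.png

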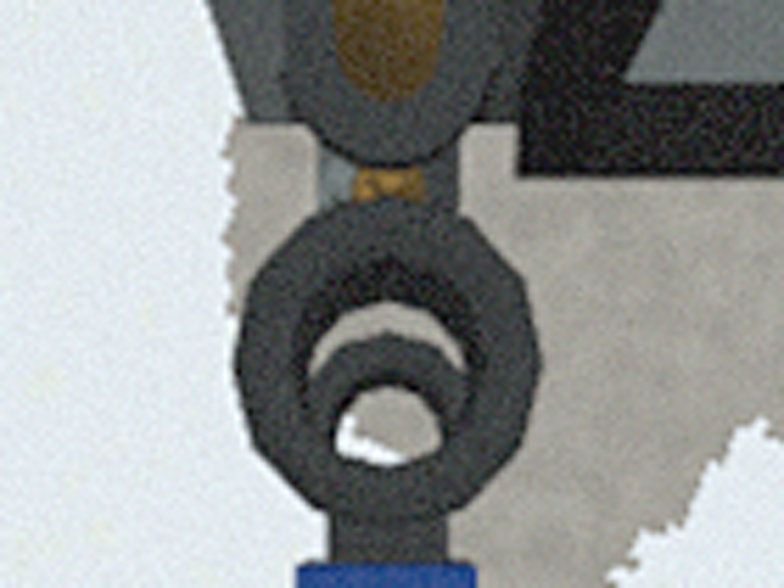

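The ring and both pintles line up at column 277, so there is no lateral error. What's left is the distance along tool x, which I'll work out from the bracket edge and the pintle base.

```bash
python3 - <<'E'
from h import *
st={"tcp_pos":np.array([.5363,.0657,.2014])}; tz=.2014
print("bracket", wt((277.3,29.1),tz-.126)[0]+.009, wt((277.3,29.1),tz-.132)[0]+.009)
print("pintle base", wt((277.3,17.9),tz-.132)[0]+.0045)
print("lower pintle tip..", [wt((276.6,r),tz-z)[0] for r,z in ((30,.068),(35,.055))])
for z in (.012,.016,.02): print("ring",wt((277.3,64),z))
E
```

```text
bracket 0.11859660180784243 0.11761071150117501
pintle base 0.11799374285183027
lower pintle tip.. [np.float64(0.11859866266419049), np.float64(0.11761271546593899)]
ring [0.0881 0.0004 0.012 ]
ring [0.0885 0.0004 0.016 ]
ring [0.0888 0.0004 0.02  ]
```

>>> {"method": "play_rows", "body": {
  "moves": [
    [[0,0,-0.3,0,0,0,-1],[0.5,0,0,0,0,0,-1],[0.8,0,0,0,0,0,-1],[0.8,0,0,0,0,0,-1],[0.6,0,0,0,0,0,-1],[0.25,0,0,0,0,0,-1],[0,0,0,0,0,0,-1],[0,0,0,0,0,0,-1],[0,0,0,0,0,0,-1],[0,0,0,0,0,0,-1]]
  ]
}}

```text
time_s: 11.75
tcp_pos: [0.5249, 0.0928, 0.2043]
eef_rot: [0.0, 0.556, 0.831, -0.0]
wrist_force: [-0.2, -0.0, -2.6]
gripper_width: 0.0089
gripper_force: 68.9
```

```bash
python3 - <<'E'
from h import *
import pickle
x,Rm=hang(90)
goal([*(H-.088*x),.201],Rm)
st=manip.get_state(); im=manip.read_camera("wrist"); print(st["tcp_pos"],st["wrist_force"])
h=cv2.cvtColor(im,cv2.COLOR_BGR2HSV); m=((h[...,0]>8)&(h[...,0]<30)&(h[...,1]>110)&(h[...,2]>40)).astype(np.uint8); m[120:]=0
n,l,s,c=cv2.connectedComponentsWithStats(m); print([(s[i],c[i]) for i in range(1,n) if s[i][4]>3])
g=im.sum(2)//3
print("\n".join("".join("#" if m[r,k] else ("." if g[r,k]<70 else " ") for k in range(240,315)) for r in range(26,100)))
E
```

```text
shift cm [0.018  0.0393 0.3264] turn [-0.0002  0.0003  0.0001]
[0.5249 0.0928 0.2043] [-0.1522 -0.0106 -2.626 ]
[(array([269,  62,  18,  20, 253], dtype=int32), array([277.4545,  71.415 ]))]
...........................................................................
...........................................................................
...........................................................................
...........................................................................
...........................................................................
...........................................................................
...........................................................................
...........................................................................
...........................................................................
...........................................................................
...........................................................................
.........................................................................
[... 3988 characters left out ...]
..................                        
                          .......................                          
                           .....................                           
                           .....................                           
                           .....................                           
                           .....................                           
                           .....................                           
                           .....................                           
                           .....................                           
                           ......................
```

The pintle shows centred in the bore, at column 277.5 and rows 62–81 against a predicted 63–81. I'll lower it gently.

>>> {"method": "play_rows", "body": {
  "moves": [
    [[0,0,0.25,0,0,0,-1],[0,0,0.25,0,0,0,-1],[0,0,0.25,0,0,0,-1],[0,0,0.25,0,0,0,-1],[0,0,0.25,0,0,0,-1],[0,0,0.25,0,0,0,-1],[0,0,0,0,0,0,-1]]
  ]
}}

```text
time_s: 12.38
tcp_pos: [0.5243, 0.093, 0.1886]
eef_rot: [-0.001, 0.556, 0.831, -0.001]
wrist_force: [-0.2, 0.9, -3.0]
gripper_width: 0.0089
gripper_force: 68.8
```

>>> {"method": "play_rows", "body": {
  "moves": [
    [[0,0,0.2,0,0,0,-1],[0,0,0.2,0,0,0,-1],[0,0,0.2,0,0,0,-1],[0,0,0.2,0,0,0,-1],[0,0,0,0,0,0,-1]]
  ]
}}

```text
time_s: 12.8
tcp_pos: [0.5244, 0.093, 0.1808]
eef_rot: [-0.0, 0.556, 0.831, -0.0]
wrist_force: [0.2, -0.3, -3.0]
gripper_width: 0.0085
gripper_force: 68.8
```

Engaged with no side force. I'll continue in small steps until it touches.

>>> {"method": "play_rows", "body": {
  "moves": [
    [[0,0,0.15,0,0,0,-1],[0,0,0.15,0,0,0,-1],[0,0,0.1,0,0,0,-1],[0,0,0,0,0,0,-1]]
  ]
}}

```text
time_s: 13.13
tcp_pos: [0.5246, 0.093, 0.177]
eef_rot: [-0.0, 0.556, 0.831, -0.0]
wrist_force: [-0.5, 0.3, -2.5]
gripper_width: 0.009
gripper_force: 68.8
```

>>> {"method": "play_rows", "body": {
  "moves": [
    [[0,0,0.1,0,0,0,-1],[0,0,0.1,0,0,0,-1],[0,0,0,0,0,0,-1]]
  ]
}}

```text
time_s: 13.38
tcp_pos: [0.5246, 0.093, 0.1751]
eef_rot: [-0.0, 0.556, 0.831, -0.0]
wrist_force: [0.3, 0.3, -2.8]
gripper_width: 0.0087
gripper_force: 68.8
```

>>> {"method": "play_rows", "body": {
  "moves": [
    [[0,0,0.1,0,0,0,-1],[0,0,0.1,0,0,0,-1],[0,0,0,0,0,0,-1]]
  ]
}}

```text
time_s: 13.63
tcp_pos: [0.5246, 0.093, 0.1731]
eef_rot: [-0.0, 0.556, 0.831, -0.0]
wrist_force: [-0.0, -0.1, -3.4]
gripper_width: 0.009
gripper_force: 68.8
```

>>> {"method": "play_rows", "body": {
  "moves": [
    [[0,0,0.1,0,0,0,-1],[0,0,0,0,0,0,-1]]
  ]
}}

```text
time_s: 13.8
tcp_pos: [0.5246, 0.093, 0.1721]
eef_rot: [-0.0, 0.556, 0.831, -0.0]
wrist_force: [-0.7, 0.4, -2.5]
gripper_width: 0.0089
gripper_force: 68.8
```

>>> {"method": "play_rows", "body": {
  "moves": [
    [[0,0,0.1,0,0,0,-1],[0,0,0,0,0,0,-1]]
  ]
}}

```text
time_s: 13.97
tcp_pos: [0.5246, 0.093, 0.1711]
eef_rot: [-0.0, 0.556, 0.831, -0.0]
wrist_force: [-0.6, 0.6, -3.2]
gripper_width: 0.0089
gripper_force: 68.8
```

>>> {"method": "play_rows", "body": {
  "moves": [
    [[0,0,0.1,0,0,0,-1],[0,0,0,0,0,0,-1]]
  ]
}}

```text
time_s: 14.13
tcp_pos: [0.5246, 0.093, 0.1701]
eef_rot: [-0.0, 0.556, 0.831, -0.0]
wrist_force: [0.9, -0.1, -2.8]
gripper_width: 0.0088
gripper_force: 68.8
```

>>> {"method": "play_rows", "body": {
  "moves": [
    [[0,0,0.1,0,0,0,-1],[0,0,0,0,0,0,-1]]
  ]
}}

```text
time_s: 14.3
tcp_pos: [0.5246, 0.093, 0.1691]
eef_rot: [-0.0, 0.556, 0.831, -0.0]
wrist_force: [-0.1, -0.2, -2.6]
gripper_width: 0.0083
gripper_force: 68.8
```

>>> {"method": "play_rows", "body": {
  "moves": [
    [[0,0,0.1,0,0,0,-1],[0,0,0,0,0,0,-1]]
  ]
}}

```text
time_s: 14.47
tcp_pos: [0.5249, 0.093, 0.1684]
eef_rot: [-0.0, 0.556, 0.831, -0.0]
wrist_force: [-0.6, 0.2, -1.5]
gripper_width: 0.0087
gripper_force: 69.3
```

>>> {"method": "play_rows", "body": {
  "moves": [
    [[0,0,0.1,0,0,0,-1],[0,0,0,0,0,0,-1]]
  ]
}}

```text
time_s: 14.63
tcp_pos: [0.5251, 0.0929, 0.168]
eef_rot: [0.0, 0.556, 0.831, 0.0]
wrist_force: [0.2, -1.3, 4.1]
gripper_width: 0.0087
gripper_force: 70.1
```

Contact at TCP z 0.168, with the weight taken. I'll release the door and rise straight up.

>>> {"method": "play_rows", "body": {
  "moves": [
    [[0,0,0,0,0,0,-0.6],[0,0,0,0,0,0,-0.4],[0,0,0,0,0,0,-0.3],[0,0,0,0,0,0,-0.3],[0,0,0,0,0,0,-0.3],[0,0,0,0,0,0,-0.3]]
  ],
  "squeeze": 20
}}

```text
time_s: 15.13
tcp_pos: [0.5247, 0.0931, 0.1672]
eef_rot: [-0.0, 0.556, 0.831, -0.0]
wrist_force: [0.6, -0.7, -0.3]
gripper_width: 0.03
gripper_force: 0.0
```

>>> {"method": "play_rows", "body": {
  "moves": [
    [[0,0,-0.5,0,0,0,-0.3],[0,0,-1,0,0,0,-0.3],[0,0,-1.5,0,0,0,-0.3],[0,0,-2,0,0,0,-0.3],[0,0,-2,0,0,0,-0.3],[0,0,-2,0,0,0,-0.3],[0,0,-1,0,0,0,-0.3],[0,0,0,0,0,0,-0.3],[0,0,0,0,0,0,-0.3]]
  ]
}}

```text
time_s: 15.88
tcp_pos: [0.5248, 0.0931, 0.2678]
eef_rot: [0.0, 0.556, 0.831, 0.0]
wrist_force: [-0.2, 0.1, -0.4]
gripper_width: 0.0297
gripper_force: 0.0
```

```bash
python3 - <<'E'
from h import *
import pickle
st=manip.get_state(); im=manip.read_camera("wrist"); t=manip.read_camera("top"); s=manip.read_camera("scene"); pickle.dump((st,im,s,t),open("v8.pkl","wb"))
print(st["tcp_pos"],st["wrist_force"],st["gripper_width"])
x,Rm=hang(90)
print("pred hinge corner",proj("wrist",[*(H-.012*x),.178],st),"free",proj("wrist",[*(H-.162*x),.178],st))
h=cv2.cvtColor(im,cv2.COLOR_BGR2HSV); m=((h[...,0]>105)&(h[...,0]<128)&(h[...,1]>150)&(h[...,2]>60)).astype(np.uint8)
n,l,sx,c=cv2.connectedComponentsWithStats(m); 
for i in range(1,n):
    if sx[i][4]>150: print(sx[i],c[i])
for r in range(60,330,12):
    k=np.flatnonzero(m[r,200:360]); print(r,(k.min()+200,k.max()+200,len(k)) if len(k) else None,end="; ")
E
```

```text
[0.5248 0.0931 0.2678] [-0.2194  0.0759 -0.4307] 0.029729301211974694
pred hinge corner [277.1958  99.2732] free [276.9046 326.1278]
[ 269  103   16  220 3210] [275.9449 209.091 ]
[  95  228  102   76 1871] [146.8044 255.2688]
[134 297  37   7 221] [151.6606 299.5792]
[  5 320  63  43 464] [ 35.0582 340.2802]
60 None; 72 None; 84 None; 96 None; 108 (np.int64(269), np.int64(284), 16); 120 (np.int64(269), np.int64(284), 16); 132 (np.int64(269), np.int64(284), 16); 144 (np.int64(269), np.int64(284), 16); 156 (np.int64(269), np.int64(284), 16); 168 (np.int64(269), np.int64(283), 15); 180 (np.int64(269), np.int64(283), 15); 192 (np.int64(269), np.int64(283), 15); 204 (np.int64(269), np.int64(283), 15); 216 (np.int64(269), np.int64(283), 15); 228 (np.int64(269), np.int64(283), 15); 240 (np.int64(269), np.int64(282), 14); 252 (np.int64(269), np.int64(282), 14); 264 (np.int64(269), np.int64(282), 14); 276 (np.int64(269), np.int64(282), 14); 288 (np.int64(270), np.int64(282), 13); 300 (np.int64(269), np.int64(282), 14); 312 (np.int64(270), np.int64(281), 12); 324 None;
```

Seated. The visible top edge spans rows 103–323 and sits upright at column 276. Now I'll close the fingers and go round to the handle's outer side.

>>> {"method": "play_rows", "body": {
  "moves": [
    [[-1,-1,0,0,0,0,-1],[-1.5,-1.5,0,0,0,0,-1],[-1.5,-2,0,0,0,0,-1],[-1.5,-2,0,0,0,0,-1],[-0.5,-1,0,0,0,0,-1],[0,0,0,0,0,0,-1],[0,0,0,0,0,0,-1]]
  ]
}}

```text
time_s: 16.62
tcp_pos: [0.4782, 0.0091, 0.2668]
eef_rot: [-0.001, 0.557, 0.831, -0.0]
wrist_force: [-0.3, 0.5, 0.4]
gripper_width: -0.0001
gripper_force: 0.0
```

>>> {"method": "play_rows", "body": {
  "moves": [
    [[0,0,1,0,0,0,-1],[0,0,1.5,0,0,0,-1],[0,0,1.5,0,0,0,-1],[0,0,1.5,0,0,0,-1],[0,0,1.5,0,0,0,-1],[0,0,1.5,0,0,0,-1],[0,0,1.5,0,0,0,-1],[0,0,1,0,0,0,-1],[0,0,0.2,0,0,0,-1],[0,0,0,0,0,0,-1]]
  ]
}}

```text
time_s: 17.45
tcp_pos: [0.4785, 0.0099, 0.1545]
eef_rot: [-0.001, 0.556, 0.831, -0.0]
wrist_force: [-0.0, 0.8, -0.5]
gripper_width: 0.0
gripper_force: 0.0
```

>>> {"method": "play_rows", "body": {
  "moves": [
    [[0,0.5,0,0,0,0,-1],[0,0.5,0,0,0,0,-1],[0,0.4,0,0,0,0,-1],[0,0.3,0,0,0,0,-1],[0,0.3,0,0,0,0,-1],[0,0.2,0,0,0,0,-1],[0,0.2,0,0,0,0,-1],[0,0.2,0,0,0,0,-1],[0,0.2,0,0,0,0,-1],[0,0,0,0,0,0,-1]]
  ]
}}

```text
time_s: 18.28
tcp_pos: [0.5046, 0.0197, 0.1553]
eef_rot: [0.0, 0.556, 0.831, -0.0]
wrist_force: [-0.0, -0.1, 0.5]
gripper_width: -0.0
gripper_force: 0.0
```

```bash
cat >> h.py <<'E'
def edge(): # wrist view: points of the door's top edge, fit -> opening angle
    st=manip.get_state(); im=manip.read_camera("wrist")
    h=cv2.cvtColor(im,cv2.COLOR_BGR2HSV); m=((h[...,0]>105)&(h[...,0]<128)&(h[...,1]>150)&(h[...,2]>40)).astype(np.uint8)
    n,l,s,c=cv2.connectedComponentsWithStats(m); print(st["tcp_pos"],st["wrist_force"])
    for i in range(1,n):
        if s[i][4]>150: 
            b=cv2.boxPoints(cv2.minAreaRect(np.argwhere(l==i)[:,::-1].astype(np.float32)))
            P=np.array([onz("wrist",p,.178,st)[:2] for p in b]); 
            e=max([P[1]-P[0],P[2]-P[1]],key=np.linalg.norm); a=np.degrees(np.arctan2(e[1],e[0]))
            print(s[i],"len",np.linalg.norm(e),"A",(MY-(a-90))%180,"far",max(P,key=lambda p:np.linalg.norm(p-H)),"near",min(P,key=lambda p:np.linalg.norm(p-H)))
E
python3 -c "
from h import *
edge()"
```

```text
[0.5046 0.0197 0.1553] [-0.0067 -0.1069  0.4723]
[ 332    0   25  246 1644] len 0.06578235867584589 A 84.79046858271869 far [0.5073 0.0579] near [0.4832 0.1191]
[  350     0   130   341 16085] len 0.09747883763326183 A 95.3486858242083 far [0.5488 0.0385] near [0.513  0.1313]
[  72  204  147  111 4333] len 0.042471433631334723 A 179.94157641077572 far [0.4399 0.0043] near [0.4709 0.057 ]
[130 305  52  10 462] len 0.01625990413882397 A 179.94468805942552 far [0.4572 0.0114] near [0.4713 0.0208]
[  0 358  46  38 658] len 0.017813356942976828 A 44.485329923187464 far [ 0.4364 -0.0346] near [ 0.4215 -0.0217]
```

>>> {"method": "play_rows", "body": {
  "moves": [
    [[-0.2,0.74,0,0,0,-0.05,-1],[-0.2,0.74,0,0,0,-0.05,-1],[-0.2,0.74,0,0,0,-0.05,-1],[-0.2,0.74,0,0,0,-0.05,-1],[-0.2,0.74,0,0,0,-0.05,-1],[-0.2,0.74,0,0,0,-0.05,-1],[-0.2,0.74,0,0,0,-0.05,-1],[-0.2,0.74,0,0,0,-0.05,-1],[-0.2,0.74,0,0,0,-0.05,-1],[-0.2,0.74,0,0,0,-0.05,-1]]
  ]
}}

```text
time_s: 19.17
tcp_pos: [0.5754, 0.0458, 0.1551]
eef_rot: [-0.0, 0.332, 0.943, -0.0]
wrist_force: [-0.2, 0.4, 1.2]
gripper_width: 0.0004
gripper_force: 0.1
```

```bash
cat >> h.py <<'E'
def rel():
    st=manip.get_state(); M=T(st); a=np.degrees(np.arctan2(M[1,0],M[0,0])); A=(MY+90-a)%360
    d=M[:3,:3].T@np.append(H-M[:2,3],0); print("tool A",A,"hinge in tool (cm)",d[:2]*100,"want 14.7 4.65","F",st["wrist_force"])
E
python3 -c "
from h import *
rel();edge()"
```

```text
tool A 61.20627078394057 hinge in tool (cm) [14.5913  4.7812] want 14.7 4.65 F [-0.1916  0.4123  1.2465]
[0.5754 0.0458 0.1551] [-0.1916  0.4123  1.2465]
[ 328    0   27  251 1682] len 0.06729546787195263 A 56.35762265941625 far [0.5604 0.0789] near [0.5092 0.1226]
[  386     0   101   342 15256] len 0.09902378434237548 A 63.26630021541763 far [0.6096 0.0873] near [0.52   0.1389]
[   0   57  121  175 3443] len 0.048177437429796556 A 45.376888950294045 far [0.5075 0.0206] near [0.4716 0.0671]
[  0 185  45  31 448] len 0.013559908682364296 A 1.2859286535932029 far [0.4858 0.0152] near [0.4977 0.023 ]
[347 265  38  43 731] len 0.018555182247657526 A 32.51466421482692 far [0.5866 0.0754] near [0.5689 0.0844]
```

The door follows the finger (the second component's edge moved 95°→63°, tool 90°→61°). I'll keep going.

>>> {"method": "play_rows", "body": {
  "moves": [
    [[-0.2,0.74,0,0,0,-0.05,-1],[-0.2,0.74,0,0,0,-0.05,-1],[-0.2,0.74,0,0,0,-0.05,-1],[-0.2,0.74,0,0,0,-0.05,-1],[-0.2,0.74,0,0,0,-0.05,-1],[-0.2,0.74,0,0,0,-0.05,-1],[-0.2,0.74,0,0,0,-0.05,-1],[-0.2,0.74,0,0,0,-0.05,-1],[-0.2,0.74,0,0,0,-0.05,-1],[-0.2,0.74,0,0,0,-0.05,-1]]
  ]
}}

```text
time_s: 20.05
tcp_pos: [0.6251, 0.1029, 0.155]
eef_rot: [-0.001, 0.089, 0.996, -0.0]
wrist_force: [0.1, 0.7, 0.3]
gripper_width: 0.0002
gripper_force: 0.1
```

```bash
python3 -c "
from h import *
rel();edge()"
```

```text
tool A 32.6177831279509 hinge in tool (cm) [14.3943  4.6813] want 14.7 4.65 F [0.1054 0.7022 0.2993]
[0.6251 0.1029 0.155 ] [0.1054 0.7022 0.2993]
[   0    0   52   51 1033] len 0.018779003437304383 A 85.8226283223574 far [0.5226 0.0475] near [0.5177 0.0666]
[ 328    0   26  254 1751] len 0.06823482987320337 A 27.601053410872225 far [0.5974 0.1249] near [0.5305 0.1383]
[  386     0    99   342 16148] len 0.09826598539103146 A 36.32398647613087 far [0.6344 0.1526] near [0.532  0.1579]
[498   0  40  28 551] len 0.00961560506905408 A 122.58412390212214 far [0.545  0.1848] near [0.5372 0.1751]
[347 268  37  44 629] len 0.01812509839531064 A 7.832228791332966 far [0.6219 0.1339] near [0.6027 0.1347]
```

>>> {"method": "play_rows", "body": {
  "moves": [
    [[-0.15,0.44,0,0,0,-0.03,-1],[-0.15,0.44,0,0,0,-0.03,-1],[-0.15,0.44,0,0,0,-0.03,-1],[-0.15,0.44,0,0,0,-0.03,-1],[-0.15,0.44,0,0,0,-0.03,-1],[-0.15,0.44,0,0,0,-0.03,-1],[-0.15,0.44,0,0,0,-0.03,-1],[-0.15,0.44,0,0,0,-0.03,-1],[-0.15,0.44,0,0,0,-0.03,-1],[-0.15,0.44,0,0,0,-0.03,-1]]
  ]
}}

```text
time_s: 20.93
tcp_pos: [0.6423, 0.1465, 0.1552]
eef_rot: [-0.0, -0.062, 0.998, -0.0]
wrist_force: [-0.8, -1.0, 0.5]
gripper_width: 0.0001
gripper_force: 0.1
```

>>> {"method": "play_rows", "body": {
  "moves": [
    [[-0.1,0.3,0,0,0,-0.02,-1],[-0.1,0.3,0,0,0,-0.02,-1],[-0.1,0.3,0,0,0,-0.02,-1],[-0.1,0.3,0,0,0,-0.02,-1],[-0.1,0.3,0,0,0,-0.02,-1],[0,0,0,0,0,0,-1]]
  ]
}}

```text
time_s: 21.43
tcp_pos: [0.6448, 0.1623, 0.1552]
eef_rot: [-0.0, -0.111, 0.994, 0.0]
wrist_force: [-0.1, -0.8, -0.6]
gripper_width: 0.0001
gripper_force: 0.0
```

```bash
python3 -c "
from h import *
rel();edge()"
```

```text
tool A 9.677447816466326 hinge in tool (cm) [14.6616  4.5608] want 14.7 4.65 F [-0.0922 -0.8061 -0.5976]
[0.6448 0.1623 0.1552] [-0.0922 -0.8061 -0.5976]
[ 330    0   25  248 1676] len 0.06641865647416649 A 4.136291145997973 far [0.6091 0.1721] near [0.5443 0.158 ]
[  348     0   100   341 13167] len 0.09605622190483971 A 14.911566267357216 far [0.6343 0.2106] near [0.54  0.169]
```

>>> {"method": "play_rows", "body": {
  "moves": [
    [[-0.1,0.3,0,0,0,-0.02,-1],[-0.1,0.3,0,0,0,-0.02,-1],[-0.1,0.3,0,0,0,-0.02,-1],[-0.1,0.3,0,0,0,-0.02,-1],[-0.1,0.3,0,0,0,-0.02,-1],[-0.1,0.3,0,0,0,-0.02,-1],[0,0,0,0,0,0,-1]]
  ]
}}

```text
time_s: 22.07
tcp_pos: [0.6465, 0.1799, 0.1558]
eef_rot: [0.001, -0.171, 0.985, -0.001]
wrist_force: [1.3, -3.8, 2.1]
gripper_width: -0.0002
gripper_force: 0.1
```

>>> {"method": "play_rows", "body": {
  "moves": [
    [[0,0.15,0,0,0,-0.01,-1],[0,0.15,0,0,0,-0.01,-1],[0,0,0,0,0,0,-1]]
  ]
}}

```text
time_s: 22.32
tcp_pos: [0.6471, 0.1808, 0.1565]
eef_rot: [0.002, -0.18, 0.984, -0.003]
wrist_force: [3.0, -8.8, 2.6]
gripper_width: -0.0
gripper_force: 0.1
```

```bash
python3 -c "
from h import *
rel();edge()"
```

```text
tool A 1.6703907859705396 hinge in tool (cm) [14.7579  4.909 ] want 14.7 4.65 F [ 3.0423 -8.7947  2.5522]
[0.6471 0.1808 0.1565] [ 3.0423 -8.7947  2.5522]
[ 330    0   25  244 1690] len 0.06560852527115184 A 177.47299363052235 far [0.6096 0.1852] near [0.5475 0.1643]
[ 385   67   34  260 1770] len 0.07918820099784543 A 0.5001488624749868 far [0.6287 0.2176] near [0.5555 0.1871]
[348 258  35  42 464] len 0.01720129462132893 A 153.81194854998918 far [0.6255 0.2049] near [0.6098 0.1954]
```

>>> {"method": "play_rows", "body": {
  "moves": [
    [[0,0.1,0,0,0,-0.01,-1],[0,0.1,0,0,0,-0.01,-1],[0,0,0,0,0,0,-1],[0,0,0,0,0,0,-1]]
  ]
}}

```text
time_s: 22.7
tcp_pos: [0.6476, 0.1816, 0.1571]
eef_rot: [0.003, -0.189, 0.982, -0.003]
wrist_force: [4.5, -10.6, 4.1]
gripper_width: 0.0
gripper_force: 0.1
```

```bash
python3 -c "
from h import *
rel();edge()"
```

```text
tool A 0.5804715218858973 hinge in tool (cm) [14.7392  5.1389] want 14.7 4.65 F [  4.5044 -10.5747   4.0987]
[0.6476 0.1816 0.1571] [  4.5044 -10.5747   4.0987]
[ 330    0   27  244 1685] len 0.06578645371104248 A 178.45830201406295 far [0.6101 0.1852] near [0.5478 0.1642]
[ 385   67   38  259 1641] len 0.07915924365463367 A 0.47783166151731393 far [0.6287 0.2177] near [0.5554 0.1872]
[349 258  34  42 493] len 0.017615857093923323 A 152.72235268146994 far [0.6261 0.2055] near [0.6101 0.1955]
```

The door no longer moves and the push is 10 N, so it is resting on the seal. I'll back off.

>>> {"method": "play_rows", "body": {
  "moves": [
    [[0,-0.3,0,0,0,0,-1],[0,-0.3,0,0,0,0,-1],[0,-0.6,0,0,0,0,-1],[0,-1.2,0,0,0,0,-1],[0,-2,0,0,0,0,-1],[0,-3,0,0,0,0,-1],[0,-3,-0.5,0,0,0,-1],[0,-2,-0.5,0,0,0,-1],[0,-0.5,0,0,0,0,-1],[0,0,0,0,0,0,-1]]
  ]
}}

```text
time_s: 23.58
tcp_pos: [0.6924, 0.0636, 0.1649]
eef_rot: [-0.0, -0.188, 0.982, 0.0]
wrist_force: [-0.3, 0.2, -0.8]
gripper_width: 0.0001
gripper_force: 0.0
```

```bash
python3 - <<'E'
from h import *
import pickle
rel()
st=manip.get_state(); im=manip.read_camera("wrist"); s=manip.read_camera("scene"); pickle.dump((st,im,s),open("v9.pkl","wb"))
print(st["tcp_pos"])
for A in (0,3,6):
    x,_=hang(A); n=np.array([x[1],-x[0]]) # door x
    P=[H-a*x-.005*n for a in (.012,.162)]
    for n_ in ("wrist","scene"):
        print(A,n_,[proj(n_,[*p,z],st).round(1) for p in P for z in (.028,.178)])
for nm,i in (("w",im),("s",s)):
    h=cv2.cvtColor(i,cv2.COLOR_BGR2HSV); m=((h[...,0]>105)&(h[...,0]<128)&(h[...,1]>130)&(h[...,2]>35)).astype(np.uint8)
    if nm=="s": m[:,:340]=0
    n,l,sx,c=cv2.connectedComponentsWithStats(m)
    for k in range(1,n):
        if sx[k][4]>(100 if nm=="w" else 8): print(nm,sx[k],np.round(cv2.approxPolyDP(cv2.findContours((l==k).astype(np.uint8),0,2)[0][0],3,True)[:,0]).tolist())
E
```

```text
tool A 0.7523667031480841 hinge in tool (cm) [14.5595 17.7113] want 14.7 4.65 F [-0.2947  0.1978 -0.8178]
[0.6924 0.0636 0.1649]
0 wrist [array([543. ,   3.5]), array([ 978.4, -149.8]), array([502.3, 223.2]), array([746.6, 359.7])]
0 scene [array([372.3, 238. ]), array([379.5, 198.3]), array([390. , 275.9]), array([399.1, 235.5])]
3 wrist [array([542.2,   3.1]), array([ 976.4, -151.2]), array([491.4, 222.8]), array([724. , 358.9])]
3 scene [array([372.1, 237.9]), array([379.2, 198.2]), array([387. , 276.1]), array([395.9, 235.8])]
6 wrist [array([541.3,   2.5]), array([ 974.7, -152.7]), array([480.6, 221.8]), array([701.8, 357. ])]
6 scene [array([371.9, 237.9]), array([379. , 198.2]), array([383.9, 276.3]), array([392.6, 235.9])]
w [ 488    0   72  246 3964] [[559, 0], [542, 2], [500, 164], [504, 173], [499, 169], [501, 174], [496, 179], [501, 180], [495, 183], [493, 205], [490, 204], [488, 217], [518, 232], [514, 234], [523, 236], [531, 245], [534, 238], [542, 238], [541, 230], [544, 238], [559, 236], [517, 213], [521, 217], [515, 218], [504, 202]]
w [  41  296   81   76 4212] [[89, 296], [74, 298], [63, 305], [41, 332], [42, 347], [49, 357], [76, 371], [109, 353], [121, 332], [114, 309]]
s [380 199   5   5  16] [[383, 199], [381, 203]]
s [375 215   5  15  24] [[378, 215], [375, 229]]
s [387 220  15  22  81] [[388, 220], [396, 241], [401, 237]]
s [373 237  12  28  66] [[373, 237], [384, 264]]
s [392 243   6  16  25] [[397, 243], [392, 258]]
s [388 260   6  17  23] [[391, 260], [388, 276]]
```

```bash
python3 - <<'E'
from h import *
import pickle
st,im,s=pickle.load(open("v9.pkl","rb"))
h=cv2.cvtColor(im,cv2.COLOR_BGR2HSV); m=((h[...,0]>105)&(h[...,0]<128)&(h[...,1]>130)&(h[...,2]>35))
m[:,:470]=0
P=[]
for r in range(4,224,10):
    k=np.flatnonzero(m[r]); 
    if len(k): p=onz("wrist",(k.min()-.5,r),.028,st)[:2]; P.append(p); print(r,k.min(),end="; ")
P=np.array(P); d=P-H; n=np.array([.381,-.9246]);t=np.array([.9246,.381])
print(); print(np.c_[d@t*1000,d@n*1000].round(1).tolist())
# seal/front reference: print grey profile along row 150 & 200 left of the frame
for r in (120,160,200): print(r,im[r,470:530].mean(1).astype(int).tolist())
E
```

```text
4 542; 14 539; 24 537; 34 534; 44 531; 54 529; 64 526; 74 524; 84 521; 94 518; 104 516; 114 513; 124 511; 134 508; 144 505; 154 503; 164 500; 174 501; 184 495; 194 493; 204 490; 214 488; 
[[12.3, 5.9], [18.0, 6.7], [23.9, 6.8], [29.8, 7.6], [35.8, 8.3], [41.9, 8.5], [48.2, 9.3], [54.5, 9.4], [60.9, 10.2], [67.4, 11.0], [74.0, 11.2], [80.7, 12.1], [87.6, 12.2], [94.5, 13.1], [101.5, 14.0], [108.7, 14.2], [116.0, 15.1], [123.5, 13.1], [131.0, 16.2], [138.6, 16.4], [146.4, 17.4], [154.4, 17.6]]
120 [148, 143, 148, 144, 146, 142, 147, 145, 145, 145, 145, 145, 146, 144, 148, 143, 147, 144, 144, 146, 141, 145, 146, 145, 147, 146, 144, 145, 150, 144, 143, 143, 146, 147, 140, 114, 93, 93, 96, 101, 83, 54, 27, 37, 39, 35, 37, 39, 34, 39, 34, 40, 34, 45, 60, 72, 73, 77, 70, 68]
160 [145, 145, 145, 143, 145, 142, 146, 146, 144, 145, 145, 145, 143, 144, 147, 142, 143, 144, 141, 144, 144, 147, 147, 138, 106, 90, 96, 99, 97, 95, 73, 42, 27, 28, 27, 32, 17, 21, 31, 24, 23, 28, 28, 36, 41, 42, 48, 63, 62, 63, 64, 62, 64, 62, 62, 60, 63, 57, 59, 52]
200 [95, 93, 97, 97, 96, 99, 95, 99, 98, 92, 96, 95, 96, 96, 91, 95, 91, 95, 98, 91, 54, 22, 15, 30, 38, 24, 22, 21, 33, 23, 24, 25, 37, 42, 51, 55, 61, 58, 60, 62, 64, 61, 60, 61, 60, 66, 72, 67, 60, 61, 57, 60, 52, 54, 45, 50, 47, 48, 56, 52]
```

The outer lower edge fits a line about 4.7° open. The push was evidently stopped by the gripper's knuckles on the hood. I'll tilt the tool 30° outward, so only the fingertips reach in, and push the handle again.

>>> {"method": "play_rows", "body": {
  "moves": [
    [[0,0,0,-0.105,0,0,-1],[0,0,0,-0.105,0,0,-1],[0,0,0,-0.105,0,0,-1],[0,0,0,-0.105,0,0,-1],[0,0,0,-0.105,0,0,-1],[0,1,0.7,0,0,0,-1],[0,1.5,1.1,0,0,0,-1],[0,1.5,1.1,0,0,0,-1],[0,0,0,0,0,0,-1]]
  ]
}}

```text
time_s: 24.43
tcp_pos: [0.67, 0.1168, 0.1596]
eef_rot: [-0.052, -0.185, 0.947, 0.256]
wrist_force: [-0.1, 0.4, 0.8]
gripper_width: 0.0001
gripper_force: 0.0
```

>>> {"method": "play_rows", "body": {
  "moves": [
    [[0,1,0.8,0,0,0,-1],[0,1,0.8,0,0,0,-1],[0,1,0.8,0,0,0,-1],[0,0.7,0.5,0,0,0,-1],[0,0.5,0.4,0,0,0,-1],[0,0,0,0,0,0,-1],[0,0,0,0,0,0,-1]]
  ]
}}

```text
time_s: 25.02
tcp_pos: [0.6539, 0.1605, 0.1526]
eef_rot: [-0.049, -0.183, 0.948, 0.255]
wrist_force: [0.5, -0.4, 0.2]
gripper_width: -0.0002
gripper_force: 0.0
```

```bash
cat >> h.py <<'E'
def doorc():
    st=manip.get_state(); d=st["tcp_pos"]-np.append(H,0); z=T(st)[:3,2]; n=np.array([.381,-.9246,0]);t=np.array([.9246,.381,0])
    tip=d+.019*z
    print("TCP out/along/z mm",d@n*1e3,d@t*1e3,d[2]*1e3,"tip",tip@n*1e3,tip@t*1e3,tip[2]*1e3,"F",st["wrist_force"],"tilt",np.degrees(np.arcsin(-z@n)))
E
python3 -c "
from h import *
doorc()"
```

```text
TCP out/along/z mm 74.76032423281428 144.66585092179017 152.6426970175213 tip 65.24660128402199 144.75555981936697 136.19626256715478 F [ 0.4552 -0.3609  0.152 ] tilt 30.047795882917594
```

>>> {"method": "play_rows", "body": {
  "moves": [
    [[0,0.26,0.15,0,0,0,-1],[0,0.26,0.15,0,0,0,-1],[0,0.26,0.15,0,0,0,-1],[0,0.17,0.1,0,0,0,-1],[0,0.17,0.1,0,0,0,-1],[0,0,0,0,0,0,-1]]
  ]
}}

```text
time_s: 25.52
tcp_pos: [0.6489, 0.1726, 0.1526]
eef_rot: [-0.049, -0.183, 0.948, 0.255]
wrist_force: [-0.4, 0.1, -0.5]
gripper_width: 0.0
gripper_force: 0.0
```

>>> {"method": "play_rows", "body": {
  "moves": [
    [[0,0.17,0.1,0,0,0,-1],[0,0.17,0.1,0,0,0,-1],[0,0.17,0.1,0,0,0,-1],[0,0,0,0,0,0,-1]]
  ]
}}

```text
time_s: 25.85
tcp_pos: [0.6467, 0.1782, 0.1526]
eef_rot: [-0.049, -0.183, 0.948, 0.255]
wrist_force: [-0.6, 0.5, 0.6]
gripper_width: 0.0001
gripper_force: 0.0
```

>>> {"method": "play_rows", "body": {
  "moves": [
    [[0,0.17,0.1,0,0,0,-1],[0,0.09,0.05,0,0,0,-1],[0,0,0,0,0,0,-1]]
  ]
}}

```text
time_s: 26.1
tcp_pos: [0.6457, 0.1808, 0.1526]
eef_rot: [-0.049, -0.183, 0.948, 0.255]
wrist_force: [-0.7, -0.8, -0.1]
gripper_width: -0.0001
gripper_force: 0.1
```

```bash
python3 -c "
from h import *
doorc()"
```

```text
TCP out/along/z mm 52.87564040696619 144.8093739906983 152.59425368572872 tip 43.353624478354924 144.89901185675325 136.15261863451929 F [-0.6583 -0.7789 -0.1368] tilt 30.076690819558927
```

>>> {"method": "play_rows", "body": {
  "moves": [
    [[0,0.17,0.1,0,0,0,-1],[0,0.09,0.05,0,0,0,-1],[0,0,0,0,0,0,-1]]
  ]
}}

```text
time_s: 26.35
tcp_pos: [0.6446, 0.1836, 0.1526]
eef_rot: [-0.049, -0.183, 0.948, 0.255]
wrist_force: [-0.1, -0.3, 0.6]
gripper_width: -0.0001
gripper_force: 0.1
```

>>> {"method": "play_rows", "body": {
  "moves": [
    [[0,0.09,0.05,0,0,0,-1],[0,0.09,0.05,0,0,0,-1],[0,0,0,0,0,0,-1]]
  ]
}}

```text
time_s: 26.6
tcp_pos: [0.6439, 0.1854, 0.1526]
eef_rot: [-0.049, -0.183, 0.948, 0.255]
wrist_force: [0.2, -0.6, -0.1]
gripper_width: -0.0002
gripper_force: 0.1
```

>>> {"method": "play_rows", "body": {
  "moves": [
    [[0,0.09,0.05,0,0,0,-1],[0,0.09,0.05,0,0,0,-1],[0,0,0,0,0,0,-1]]
  ]
}}

```text
time_s: 26.85
tcp_pos: [0.6437, 0.1862, 0.1524]
eef_rot: [-0.049, -0.183, 0.949, 0.254]
wrist_force: [0.9, -3.7, -0.9]
gripper_width: 0.0001
gripper_force: 1.8
```

```bash
python3 -c "
from h import *
doorc();edge()"
```

```text
TCP out/along/z mm 47.08072714254389 145.00113614607153 152.39358695899065 tip 37.598849947784394 145.10241316220038 135.9288398254291 F [ 0.9326 -3.6693 -0.8825] tilt 29.936915030818547
[0.6437 0.1862 0.1524] [ 0.9326 -3.6693 -0.8825]
[ 234    0   65  247 3232] len 0.06276962928837374 A 166.39458814794597 far [0.6189 0.1513] near [0.5623 0.1294]
[265   0  36  11 226] len 0.00950577321702824 A 84.0409502947589 far [0.5621 0.1349] near [0.5557 0.1425]
[  355     0    87   329 10607] len 0.10279451476739995 A 4.034832412178503 far [0.6384 0.2291] near [0.5316 0.1872]
[ 294  252   69   41 1204] len 0.031456415017302876 A 128.68125217479738 far [0.63   0.1961] near [0.6135 0.1686]
```

>>> {"method": "play_rows", "body": {
  "moves": [
    [[0,0.09,0.05,0,0,0,-1],[0,0.09,0.05,0,0,0,-1],[0,0,0,0,0,0,-1],[0,0,0,0,0,0,-1]]
  ]
}}

```text
time_s: 27.23
tcp_pos: [0.6436, 0.1866, 0.1523]
eef_rot: [-0.048, -0.182, 0.949, 0.252]
wrist_force: [2.1, -7.6, -1.1]
gripper_width: 0.0001
gripper_force: 4.1
```

>>> {"method": "play_rows", "body": {
  "moves": [
    [[0,-0.17,-0.1,0,0,0,-1],[0,-0.17,-0.1,0,0,0,-1],[0,-0.4,-0.25,0,0,0,-1],[0,-1,-0.6,0,0,0,-1],[0,-2,-1.2,0,0,0,-1],[0,-3,-1.7,0,0,0,-1],[0,-3,-1.7,0,0,0,-1],[0,-1.5,-1.2,0,0,0,-1],[0,0,0,0,0,0,-1]]
  ]
}}

```text
time_s: 27.98
tcp_pos: [0.694, 0.0615, 0.1558]
eef_rot: [-0.047, -0.18, 0.949, 0.254]
wrist_force: [0.4, 0.3, 0.0]
gripper_width: -0.0004
gripper_force: 0.0
```

>>> {"method": "play_rows", "body": {
  "moves": [
    [[0,0,0,0.105,0,0,-1],[0,0,0,0.105,0,0,-1],[0,0,0,0.105,0,0,-1],[0,0,0,0.105,0,0,-1],[0,0,0,0.105,0,0,-1],[0,0,0,0,0,0,-1],[0,0,0,0,0,0,-1]]
  ]
}}

```text
time_s: 28.57
tcp_pos: [0.6903, 0.069, 0.1559]
eef_rot: [-0.001, -0.191, 0.982, 0.001]
wrist_force: [-0.1, 0.5, -0.4]
gripper_width: 0.0002
gripper_force: 0.0
```

```bash
python3 - <<'E'
from h import *
doorc()
st=manip.get_state(); im=manip.read_camera("wrist")
for A in (0,3):
    x,_=hang(A); nn=np.array([x[1],-x[0]]); print(A,[proj("wrist",[*(H-a*x-.005*nn),.028],st).round(1) for a in (.012,.162)])
h=cv2.cvtColor(im,cv2.COLOR_BGR2HSV); m=((h[...,0]>105)&(h[...,0]<128)&(h[...,1]>130)&(h[...,2]>35))
m[:,:440]=0
P=[]
for r in range(4,260,10):
    k=np.flatnonzero(m[r]); 
    if len(k): P.append(onz("wrist",(k.min()-.5,r),.028,st)[:2]); print(r,k.min(),end="; ")
P=np.array(P); d=P-H; n=np.array([.381,-.9246]);t=np.array([.9246,.381])
print(); print(np.c_[d@t*1000,d@n*1000].round(1).tolist())
E
```

```text
TCP out/along/z mm 173.19864197306973 143.47868370011895 155.86759767586355 tip 173.1444879529932 143.45583428966953 136.86768858644905 F [-0.1379  0.5458 -0.3782] tilt 0.16330531553172475
0 [array([543.7,   1.8]), array([500.6, 228.3])]
3 [array([542.8,   1.3]), array([489.4, 227.8])]
4 544; 14 542; 24 540; 34 538; 44 536; 54 534; 64 532; 74 530; 84 528; 94 525; 104 523; 114 521; 124 519; 134 517; 144 515; 154 513; 164 511; 174 510; 184 508; 194 505; 204 506; 214 501; 224 503; 234 518; 244 535; 
[[13.2, 4.8], [18.8, 4.9], [24.4, 5.0], [30.2, 5.0], [36.0, 5.1], [42.0, 5.2], [48.0, 5.2], [54.1, 5.3], [60.3, 5.4], [66.6, 6.1], [73.0, 6.2], [79.5, 6.3], [86.1, 6.3], [92.8, 6.4], [99.7, 6.5], [106.6, 6.6], [113.6, 6.7], [120.8, 6.0], [128.1, 6.1], [135.5, 6.9], [143.1, 4.8], [150.8, 7.1], [158.6, 4.2], [166.7, -8.5], [174.9, -23.0]]
```

The door's lower edge now lies 5–7 mm out along its whole length, against 5 mm expected when shut. The arm is clear, so I'm handing in.

```bash
python3 -c "
from rig import manip
print(manip.job_done())"
```

```text
the job is handed in; nothing more can be done
None
```

The door hangs on both pintles and measures shut against its seal to within about 2 mm, after a second push because the gripper's knuckles touched the hood on the first at about 10 N. I handed in at about 29 s, and the system gave no verdict.

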